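# Pull a stuck fan shroud off its heatsink

### The arm

A 6-joint arm with a two-finger parallel gripper is mounted at the origin on the work surface. World frame = base frame: x ahead of the robot, y to its left, z up, the work surface at z = 0. Lengths are in mm, angles in rad, forces in N, time in s.
With the tool pointing down it reaches from about 275 to 750 mm from the base axis. Payload 10.2 kg.
Tool frame: the origin (TCP) lies between the finger pads; the fingertips stand 19 mm ahead of it and the grasp point (between the pads) is the TCP; z points along the fingers, y is the line along which they close (so a half turn about z gives the same grasp; the last joint's range is limited). The gripper opens to 85 mm and grips with 20 to 120 N. Pads are 22 mm wide; open, the fingers measure 114 mm over their backs; the gripper's body (76 mm by 85 mm) begins 54 mm behind the grasp point. The pads swing forward as they close: fully open they stand 13 mm farther back than shut.
Start: joints at [1.097, 0.313, 1.498, -0, 1.331, -0.223], TCP at [130.307, 508.578, 223.594] pointing down, gripper open.
Joint ranges: [-2.94, 2.94], [-0.97, 2.17], [0.19, 2.56], [-1.23, 4.37], [0.02, 3.11], [-2.88, 2.88]. Speed limits (rad/s): [2.39, 2.39, 3.01, 3.14, 3.14, 3.14].

### API

Orientations are given as a unit quaternion [w, x, y, z].
In Python, from rig import sense, capture, finish_job gives the robot as it stands. The module is installed in compiled form; this text tells all that it offers.
- The arm moves only by the tool move_arm, never from a script. Its argument "moves" is a list of rows, each an object with "turn": the turn, a rotation vector about the tool's x, y, z in rad, a list of three; "translation": the shift along the tool's x, y, z in mm, a list of three; "hand": the opening, from 0 (shut) to 1 (fully open). In form: [{"turn": [wx, wy, wz], "translation": [x, y, z], "hand": hand}, ...]. A call has 1 to 10 rows; each row shifts and turns the commanded pose from where the row before left it, along the tool's axes as they then stand; what a row does not reach is not made up. A row lasts 1/12 s, in which the tool goes at most 41.7 mm and 7.16 degrees, less where a joint would pass 70% of its speed; a pose out of reach is approached as far as the arm can. A call with a gripper value outside its range is refused whole. The fingers move at their own pace and stop on an object; "grip_force" is the grip in N (left out, the last holds). Time passes only in rows, so rows that do not move let the fingers close. It gives the time, the measured TCP pose, the force, the opening and the grip force at its end, in the units of the state.
- sense(): the state, without advancing time (a new reading comes with each control period).
- capture(name): name is "scene" or "top"; returns a dict with "image" (480x640x3 uint8, blue, green, red), "z_map" (480x640 float32, mm along the optical axis (not along the pixel's ray), 0 where there is no reading), "vertical_fov" (degrees; the focal length in pixels is half the picture's height over the tangent of half this angle, whatever the lens; pixels are square), "cx", "cy" (the principal point, pixels), "R" (3x3) and "t" (3): a world point X has camera coordinates R X + t. Camera axes: x right, y down, z forward; pixel columns grow to the right and rows downward; lengths in mm; the calibration is good to about 2 mm. A picture is of the moment at which its call begins.
- finish_job(): hands the job in; it is judged then, once.
The state is a dict: "time_s": time; "joints": joint angles; "dq": joint speeds; "tau": joint torques, N m; "eef_pos": TCP position; "ee_rot": TCP orientation; "force": force on the tool from outside, world axes, zero at the start; "wrist_torque": the same for the moment, N m; "grip_width": opening from 0.0 (shut) to 1.0 (fully open); "grip_force": force on a finger pad.
Only numpy, scipy, OpenCV 4.12 (cv2) and the standard library are available. Lean on these libraries where they do the work, as an engineer would, in place of code of your own. Each camera call takes 0.05 s, during which the arm holds its last target. There are 200 camera calls.

### The job

The fan shroud is clipped tight over its heatsink. Slide the heatsink, shroud still on, fully home under the lips of the hold-down bracket, then pull the shroud off so the heatsink stays behind lying flat in the bracket, and leave the shroud upright on the roller lane, rolled down against its end stop. Do not disturb the spray can, tape measure, mouse or steel cup.

Things in the scene. Friction and masses are not known exactly. Their poses are not given: they have to be found in the camera images.
- heatsink: Bare aluminium finned heatsink, loose, 0.22 kg, on the desk. Base plate 96 (own x) x 88 (own y) x 6 mm; fin block 72 x 44 mm on it, top 48 mm above the underside. Origin: centre of the underside; z up. Same when turned half round. At the start the shroud hides all but the base's rim, which shows 14 mm along the shroud's long sides, 3 mm at its ends.
- shroud: Black plastic fan shroud: stiff box open below, 90 (own x) x 60 (own y) x 52 mm high, 4 mm walls, 0.17 kg, round grey fan on its flat top. Origin: centre of its lower rim; z up. Same when turned half round. Starts on the heatsink, axes parallel, rim on the base plate (origin 6 mm above the heatsink's).
- shroud_grip (a point): Point inside the shroud, 40 mm above its rim, on its middle: grip here across the 60 mm width. Spring clips inside the shroud's end walls hold the fins: about 8 to 16 N of pull frees it (a 40 N grip is enough). Lifted freely, the heatsink comes up with it; pulled up about 40 mm while the heatsink is held down, it comes off.
- bracket: Steel hold-down bracket fixed to the desk, U-shaped, no floor. Origin: on the desk, where the heatsink's origin lies when fully home (x axes parallel, either way round). Parts slide in along its +x. Side rails' inner faces at y = +-47 mm, x -45 to +48; lips over them reach in to y = +-35, underside 9.5, top 14.5 mm above the desk; end stop face at x = +48 mm, 14.5 high.
- mouth (a point): Point on the desk 118 mm before the bracket's origin, on its centre line (bracket x = -118 mm): a heatsink centred here, parallel to the bracket, lies flat before the lips, ready to be slid in by 118 mm. Flared guides, 9.5 mm high, lead in from x = -78 mm (about 118 mm apart) to the rails.
- lane: Sloped roller lane fixed to the desk, 270 x 92 mm: 10 free-turning steel rollers (diameter 16, pitch 26) between aluminium rails. Origin: on the desk under its middle. Falls by 0.157 rad towards its own +x; the roller tops lie 50 mm above the origin. Rails 76 mm apart inside, 7 mm above the rollers. Stop at the low end: there the shroud's origin rests at lane x 80, y 0 (+-8), z 37 mm.
- lane_high (a point): Point on the roller tops in the high half of the lane, on its centre line, 72 mm uphill of its middle. A shroud released with its rim here, its length along the lane (either way round), rolls down to the stop by itself in about a second.
- air_can: Bystander: white spray can of compressed air, 54 mm diameter, 187 mm tall, standing. Origin: centre of its underside.
- tape: Bystander: orange tape measure, 68 x 40 x 60 mm high, standing. Origin: centre of its underside.
- mouse: Bystander: white computer mouse, 105 x 58 x 34 mm high. Origin: centre of its underside.
- tin: Bystander: open steel cup, 72 mm diameter, 95 mm tall, standing. Origin: centre of its underside.
Mind the look-alikes: they are no part of the job. What is shaped like the shroud but pink is not meant. Of the things that look like the bracket, take the one that is nearest to the robot's base at the start.

How it is judged:
By the outcome, as a careful person would: the job done as asked, in the order asked, and still so for the second after the job is handed in, with the robot touching nothing.
It also fails if it takes over 67 s, if anything falls off the work surface, if the arm or the gripper's body presses on something with over 40 N, if the wrist force passes 120 N, or if a joint passes its speed limit or range.

## Working session

There is one attempt and no reset: what is moved stays moved. The work goes in short steps, Python scripts to look and compute and a tool call to move; the robot and the scene stay as the last step left them, time stands still between calls to the robot, and variables do not carry over. Pictures are saved under pics/ and viewed, at most 10 in all, crops included, and the job is handed in when it is done.

Besides the shell and the picture viewer there is one more tool, called as a command line: name --argument value ..., lists and objects as JSON in quotes. move_arm: Moves the arm, as the interface text tells. Its arguments: {"type":"object","properties":{"moves":{"type":"array","items":{"type":"object","properties":{"turn":{"type":"array","items":{"type":"number"}},"translation":{"type":"array","items":{"type":"number"}},"hand":{"type":"number"}}}},"grip_force":{"type":"number"}},"required":["moves"]}

```bash
mkdir -p pics; cat > h.py <<'E'
import numpy as np, cv2
from rig import sense, capture, finish_job
def cam(name):
    c=capture(name); c['f']=240/np.tan(np.radians(c['vertical_fov'])/2); c['R']=np.array(c['R']); c['t']=np.array(c['t']); return c
def ray(c,u,v,z):
    d=c['R'].T@np.array([(u-c['cx'])/c['f'],(v-c['cy'])/c['f'],1]); o=-c['R'].T@c['t']
    return o+d*(z-o[2])/d[2]
def cloud(c):
    v,u=np.mgrid[:480,:640]; Z=c['z_map']
    P=np.stack([(u-c['cx'])/c['f']*Z,(v-c['cy'])/c['f']*Z,Z],-1)
    P=(P-c['t'])@c['R']; P[Z==0]=np.nan; return P
E
python3 - <<'E'
from h import *
s=sense(); print(s)
for n in ('scene','top'):
    c=cam(n); cv2.imwrite(f'pics/{n}0.png',c['image']); np.savez(f'{n}0.npz',**c); print(n,c['f'],c['cx'],c['cy'],-c['R'].T@c['t'],c['R'].round(2).tolist())
E
```

```text
{'time_s': 0.0, 'joints': array([ 1.09661667e+00,  3.13418958e-01,  1.49846272e+00,  1.15879486e-05,
        1.33098228e+00, -2.23366213e-01]), 'dq': array([ 9.88984102e-05, -1.97239778e-03, -5.91648089e-04, -1.85832684e-04,
        3.22246059e-04, -1.01594213e-03]), 'tau': array([ 2.90643235e-03, -4.12280738e+01, -2.59738648e+01, -1.86766511e-05,
        4.23581965e-03, -1.39988714e-05]), 'eef_pos': array([130.16509646, 508.32713464, 223.0413129 ]), 'ee_rot': array([-2.22519720e-04,  1.25079618e-01,  9.92146504e-01, -5.95459206e-04]), 'force': array([0.09020284, 0.52731391, 0.21771812]), 'wrist_torque': array([-0.00439032,  0.05495432, -0.02076749]), 'grip_force': 0.0, 'grip_width': 1.0038820483392454}
scene 440.5545809684911 327.0529272606492 235.61954787738892 [1056.27323082 -428.57633171  804.77700728] [[0.77, 0.64, -0.0], [0.44, -0.54, -0.72], [-0.46, 0.55, -0.7]]
top 467.7617926392574 314.83838021161245 236.13339413102076 [ 354.28154812  119.77967159 1264.76772046] [[-0.01, -1.0, 0.0], [-0.98, 0.01, -0.18], [0.18, -0.0, -0.98]]
```

View pics/scene0.png

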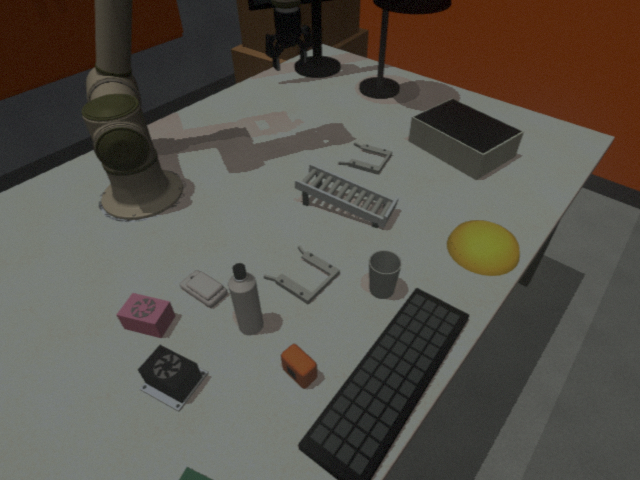

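View pics/top0.png

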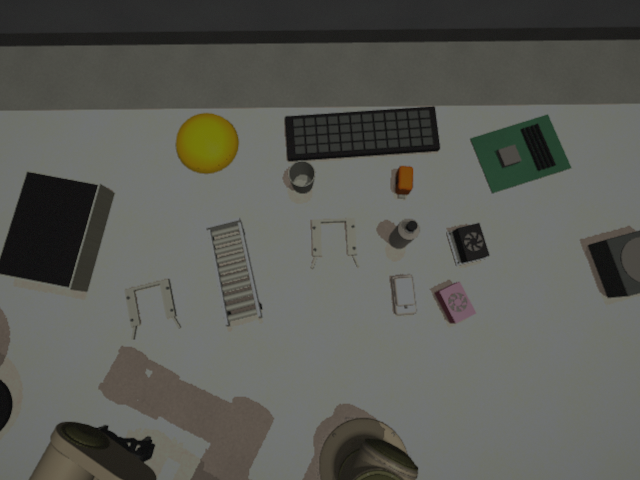

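The top view shows:
- **Shroud candidates:** the black one on the heatsink at (470,243) and the pink look-alike at (456,302). A black box at (615,262) is something else.
- **Bracket candidates:** A at (334,240) and B at (152,305).
- **Lane:** (235,272).
- **Bystanders:** can (408,230), mouse (404,294), tape (405,180) and cup (302,177).

I choose the black shroud. Bracket A looks nearer to the base; I'll check that by measuring.

```bash
python3 - <<'E'
from h import *
c=dict(np.load('top0.npz')); P=cloud(c); im=c['image']
for n,(u,v) in dict(A=(334,222),B=(152,283),shroud=(470,243),pink=(456,302),mouse=(404,294),can=(408,228),tape=(405,180),tin=(302,177),desk=(300,350),desk2=(520,330)).items(): print(n,P[v,u].round(1), np.hypot(*P[v,u,:2]).round(0))
# composite crops
a=cv2.resize(im[205:275,435:505],(400,400),interpolation=cv2.INTER_CUBIC)
b=cv2.resize(im[205:275,300:370],(400,400),interpolation=cv2.INTER_CUBIC)
cv2.imwrite('pics/crop0.png',cv2.convertScaleAbs(np.hstack([a,b]),alpha=1.6))
# height classes inside ROIs
def rect(mask,z,lab):
    cs,_=cv2.findContours(mask.astype(np.uint8),cv2.RETR_EXTERNAL,cv2.CHAIN_APPROX_NONE)
    k=max(cs,key=cv2.contourArea)[:,0,:]
    w=np.array([ray(c,u,v,z)[:2] for u,v in k],np.float32)
    r=cv2.minAreaRect(w); print(lab,np.round(r[0],1),np.round(r[1],1),round(r[2],1)); return r
H=P[...,2]; 
def roi(u0,v0,u1,v1):
    m=np.zeros(H.shape,bool); m[v0:v1,u0:u1]=1; return m
rect(roi(440,210,505,275)&(H>48),58,'shroud top')
rect(roi(440,210,505,275)&(H>2.5),5,'heatsink+')
rect(roi(300,205,370,275)&(H>4),12,'bracketA')
rect(roi(195,205,275,335)&(H>15),50,'lane')
for r in [(300,205,370,275),(440,210,505,275)]:
    h=H[r[1]:r[3],r[0]:r[2]]; print(np.histogram(h[~np.isnan(h)],bins=[-20,-3,-1,1,3,5,7,9,11,13,15,17,20,40,55,57,59,61,63,70,200]))
E
```

```text
A [625.7  62.1   7.8] 629.0
B [463.5 550.4  16.8] 720.0
shroud [ 554.  -290.    59.6] 625.0
pink [ 402.  -245.1   52.7] 471.0
mouse [ 425.  -115.8   35.3] 441.0
can [ 570.  -103.   189.1] 579.0
tape [ 728.2 -128.8   56.6] 739.0
tin [756.4 149.1   4.9] 771.0
desk [ 2.84e+02  1.58e+02 -2.00e-01] 325.0
desk2 [ 328.4 -424.7    2.8] 537.0
shroud top [ 557.1 -295.8] [90.2 65. ] 13.2
heatsink+ [ 561.4 -301.9] [105.7 113.2] 16.4
bracketA [570.4  65.4] [139.1 127. ] 1.8
lane [489.6 330.8] [271.  100.1] 13.6
(array([ 304,  870, 1233, 1032,  505,  120,   44,   49,  107,  205,  215,
        168,   25,    0,    0,    0,    0,    0,    0,    0]), array([-20,  -3,  -1,   1,   3,   5,   7,   9,  11,  13,  15,  17,  20,
        40,  55,  57,  59,  61,  63,  70, 200]))
(array([267, 606, 894, 783, 376, 172,  65,  36,  20,  11,   6,  15,  93,
       129, 137, 241, 206, 115,  28,   0]), array([-20,  -3,  -1,   1,   3,   5,   7,   9,  11,  13,  15,  17,  20,
        40,  55,  57,  59,  61,  63,  70, 200]))
```

View pics/crop0.png

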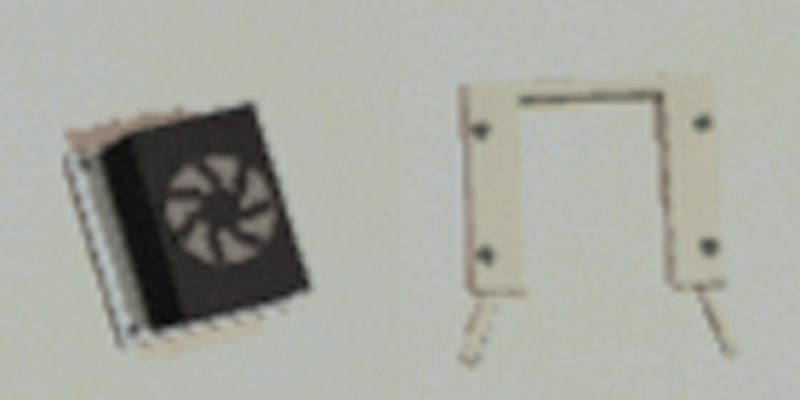

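The crop shows the black shroud on its heatsink (rim visible at left and bottom) and bracket A with its mouth toward the robot. Bracket A is 629 mm from the base and B is 720 mm, so A is the right one. Next I'll measure edges more precisely in both views.

```bash
python3 - <<'E'
from h import *
c=dict(np.load('top0.npz')); P=cloud(c); im=c['image']; H=P[...,2]
def cr(c,x,y,u0,v0,z,s=400/70): return ray(c,(x+.5)/s-.5+u0,(y+.5)/s-.5+v0,z)[:2]
S=np.array([cr(c,x,y,435,205,58) for x,y in [(135,133),(252,104),(308,288),(183,323)]])
print('shroud top corners',S.round(1),S.mean(0))
print('edges',np.linalg.norm(np.diff(S[[0,1,2,3,0]],axis=0),axis=1))
B=np.array([cr(c,x-400,y,300,205,14.5) for x,y in [(482,130),(703,123),(487,255),(710,246),(520,98),(660,96),(523,294),(672,288)]])
print('bracket',B.round(1)); print('angles',[np.degrees(np.arctan2(*(B[a]-B[b])[::-1])).round(2) for a,b in((0,2),(1,3),(4,6))],'cross',np.degrees(np.arctan2(*(B[0]-B[1])[::-1]))-90)
# lane plane
m=np.zeros(H.shape,bool); m[215:330,200:270]=1; m&=(H>20)&(H<90); Q=P[m]
A=np.c_[Q[:,:2],np.ones(len(Q))]
for _ in range(3):
    k,*_=np.linalg.lstsq(A,Q[:,2],rcond=None); r=np.abs(A@k-Q[:,2]); A=A[r<8];Q=Q[r<8]
print('plane',k,np.hypot(*k[:2]),'down dir deg',np.degrees(np.arctan2(-k[1],-k[0])), 'z at 490,331',k@[489.6,330.8,1])
r=cv2.minAreaRect(Q[:,:2].astype(np.float32)); print(r)
b=cv2.resize(im[205:335,195:275],(492,800)[:2] if 0 else (369,600),interpolation=cv2.INTER_CUBIC)
s=dict(np.load('scene0.npz'))['image']
b2=cv2.resize(s[155:235,285:405],(430,287),interpolation=cv2.INTER_CUBIC)
b3=cv2.resize(s[335:415,120:240],(430,287),interpolation=cv2.INTER_CUBIC)
col=np.vstack([b2,b3,np.zeros((26,430,3),np.uint8)])
cv2.imwrite('pics/lane.png',cv2.convertScaleAbs(np.hstack([b,col]),alpha=1.6))
E
```

```text
shroud top corners [[ 595.  -262.4]
 [ 608.  -317.4]
 [ 522.  -336.4]
 [ 506.7 -278.2]] [ 557.93319955 -298.61404987]
edges [56.49596432 88.08777525 60.15913438 89.78051959]
bracket [[610.  117.4]
 [612.1  11.8]
 [549.6 115.7]
 [552.6  10.1]
 [625.4  99. ]
 [625.5  32. ]
 [530.8  99. ]
 [532.7  28.6]]
angles [np.float64(1.55), np.float64(1.64), np.float64(0.01)] cross 1.1522206856218276
plane [-1.44783282e-01 -2.66785811e-02  1.30249060e+02] 0.14722073688823673 down dir deg 10.44052833763328 z at 490,331 50.53789095998822
((487.3730163574219, 330.02423095703125), (264.57281494140625, 93.30245208740234), 13.840803146362305)
```

View pics/lane.png

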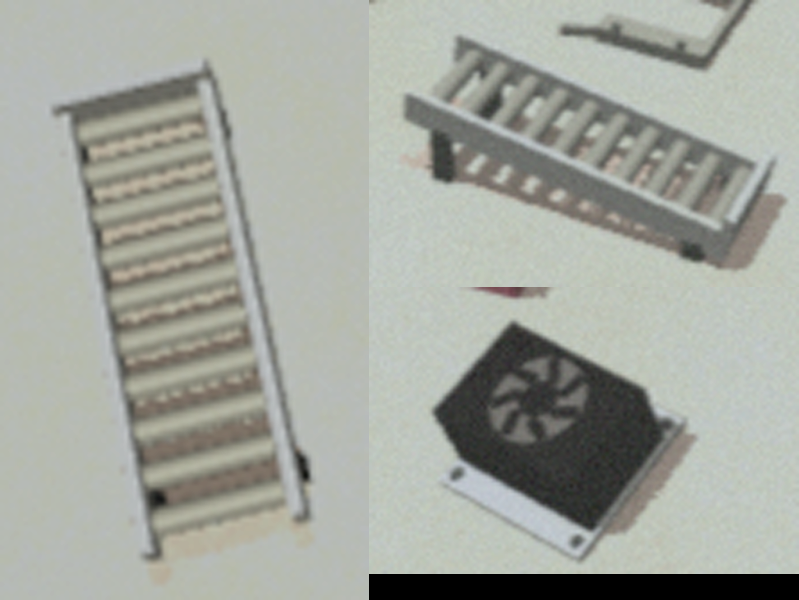

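The lane crop shows the stop at the top (far) end of the left panel and the legs at the near, high end. So the lane falls away from the robot. I'll cross-check centre and yaw with the scene view.

```bash
python3 - <<'E'
from h import *
c=dict(np.load('top0.npz')); s=dict(np.load('scene0.npz'))
def cr(c,x,y,u0,v0,z,s): return ray(c,(x+.5)/s-.5+u0,(y+.5)/s-.5+v0,z)[:2]
k=430/120
L,B,R=[cr(s,x,y,120,335,6,k) for x,y in[(73,198),(211,273),(317,131)]]
print('hs scene',L,B,R,'centre',(L+R)/2,[np.linalg.norm(a-b) for a,b in((L,B),(B,R))])
for a,b in((L,B),(B,R)): print(np.degrees(np.arctan2(*(b-a)[::-1])))
# base corners seen in top crop
k=400/70
T=[cr(c,x,y,435,205,6,k) for x,y in[(65,155),(122,347)]]; print('hs top left edge',T,np.linalg.norm(T[0]-T[1]),np.degrees(np.arctan2(*(T[0]-T[1])[::-1])))
k=600/130
q=[cr(c,x,y,195,205,z,k) for x,y,z in[(72,115,37),(150,550,78),(207,85,37),(300,515,78)]]
print('lane rails',np.round(q,1)); a=(q[0]+q[2])/2; b=(q[1]+q[3])/2; print('mid ends',a,b,'mid',(a+b)/2,'widths',np.linalg.norm(q[0]-q[2]),np.linalg.norm(q[1]-q[3]),'len',np.linalg.norm(a-b),'deg',np.degrees(np.arctan2(*(a-b)[::-1])))
k=430/120 # scene lane corners: rails top outer ends
q=[cr(s,x-369,y,285,155,z,k) for x,y,z in[(460,40,78),(408,97,78),(725,228,37),(772,160,37)]]
print('scene lane',np.round(q,1),np.mean(q,0),'deg',np.degrees(np.arctan2(*((q[2]+q[3]-q[0]-q[1]))[::-1])))
# bracket in scene: screws via full picture print
im=s['image'][235:310,260:350]; cv2.imwrite('pics/brs.png',cv2.convertScaleAbs(cv2.resize(im,(720,600),interpolation=cv2.INTER_CUBIC),alpha=1.6))
E
```

```text
hs scene [ 524.63904832 -352.67243649] [ 615.11177383 -330.67977783] [ 594.41729038 -244.3191614 ] centre [ 559.52816935 -298.49579894] [np.float64(93.10741697439217), np.float64(88.8055049850647)]
13.662804147067689
103.47561705868759
hs top left edge [array([ 595.05244941, -244.54219202]), array([ 502.14111881, -265.66686043])] 95.28256381841227 12.80922495900932
lane rails [[602.8 395. ]
 [354.3 336.9]
 [619.6 317.1]
 [371.9 256.1]]
mid ends [611.20381198 356.03643309] [363.10107585 296.51894632] mid [487.15244392 326.27768971] widths 79.73246639749163 82.74035994688946 len 255.14172318011663 deg 13.489800360673529
scene lane [[360.1 330.9]
 [378.4 250.6]
 [623.7 320.4]
 [607.4 407.2]] [492.40003706 327.25048818] deg 16.523483621839347
```

View pics/brs.png

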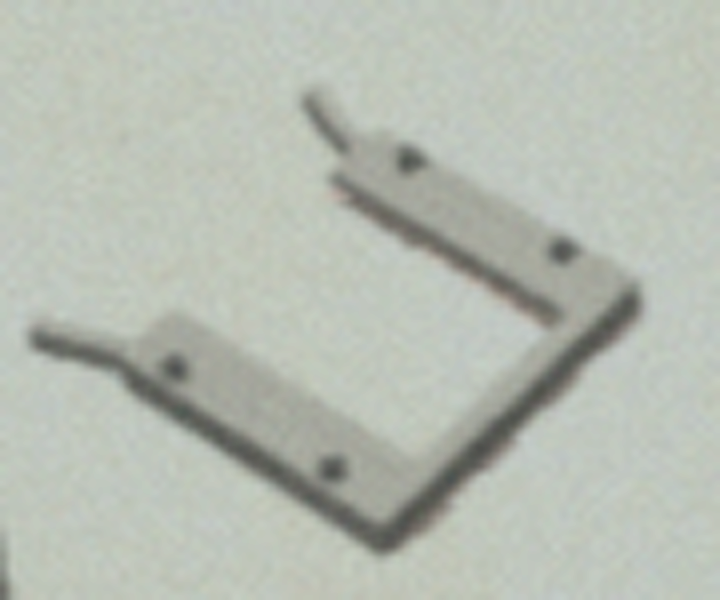

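```bash
cat >> h.py <<'E'
from scipy.spatial.transform import Rotation as Rn
def go(p,deg=None):
    """needed shift in present tool axes and turn so that tool y lies at deg (world)"""
    s=sense(); q=s['ee_rot']; R=Rn.from_quat([q[1],q[2],q[3],q[0]]).as_matrix()
    y=np.degrees(np.arctan2(R[1,1],R[0,1])); t=0
    if deg is not None: t=-(deg-y+90)%180; t=t-180 if t>90 else t; t=((-(deg-y)+90)%180)-90
    R2=R@Rn.from_rotvec([0,0,np.radians(t)]).as_matrix()
    print('t',round(s['time_s'],2),'pos',s['eef_pos'].round(1),'yaw',round(y,2),'tilt',R[:,2].round(3),'| turn z',round(np.radians(t),4),'| shift after turn',(R2.T@(np.array(p)-s['eef_pos'])).round(1),'F',s['force'].round(1),'w',round(s['grip_width'],3),'gf',round(float(s['grip_force']),1))
E
python3 - <<'E'
from h import *
s=dict(np.load('scene0.npz'))
q=np.array([ray(s,(x+.5)/8-.5+260,(y+.5)/8-.5+235,14.5)[:2] for x,y in[(410,160),(563,251),(175,368),(332,467),(335,178),(185,312),(555,320),(410,465)]])
print(q.round(1)); c=(q[:4].mean(0)); print('screw mid',c,'deg',np.degrees(np.arctan2(*(q[1]+q[3]-q[0]-q[2])[::-1])))
print('top screws mid',(581.1,63.75)); print('entry mid',(q[4]+q[5])/2,'stop mid',(q[6]+q[7])/2)
go((558.5,-298.5,223),103.3)
E
```

```text
[[547.8 117.2]
 [608.  118.2]
 [549.9  11.1]
 [609.6  13.2]
 [535.1  96.9]
 [537.2  28.5]
 [623.4  95.7]
 [626.1  27.8]]
screw mid [578.80312589  64.92697313] deg 1.483337621752954
top screws mid (581.1, 63.75)
entry mid [536.15032523  62.67733542] stop mid [624.78642814  61.75994006]
t 0.1 pos [130.2 508.4 223.1] yaw 75.63 tilt [-0.001 -0.001 -1.   ] | turn z -0.4829 | shift after turn [-2.312e+02 -8.838e+02  7.000e-01] F [-0.6 -0.5  0.5] w 1.0 gf 0.0
```

move_arm --moves '[{"turn":[0,0,-0.12],"translation":[0,0,0],"hand":1},{"turn":[0,0,-0.12],"translation":[0,0,0],"hand":1},{"turn":[0,0,-0.12],"translation":[0,0,0],"hand":1},{"turn":[0,0,-0.123],"translation":[0,0,0],"hand":1},{"turn":[0,0,0],"translation":[-5,-19,0],"hand":1},{"turn":[0,0,0],"translation":[-10,-38,0],"hand":1},{"turn":[0,0,0],"translation":[-10,-38,0],"hand":1},{"turn":[0,0,0],"translation":[-10,-38,0],"hand":1},{"turn":[0,0,0],"translation":[-10,-38,0],"hand":1},{"turn":[0,0,0],"translation":[-10,-38,0],"hand":1}]'

```text
time_s: 0.93
eef_pos: [232.1, 316.1, 223.4]
ee_rot: [-0.0, -0.116, 0.993, -0.0]
force: [1.2, -0.2, -0.1]
grip_width: 0.997
grip_force: 0.0
```

move_arm --moves '[{"turn":[0,0,0],"translation":[-10,-38,0],"hand":1},{"turn":[0,0,0],"translation":[-10,-38,0],"hand":1},{"turn":[0,0,0],"translation":[-10,-38,0],"hand":1},{"turn":[0,0,0],"translation":[-10,-38,0],"hand":1},{"turn":[0,0,0],"translation":[-10,-38,0],"hand":1},{"turn":[0,0,0],"translation":[-10,-38,0],"hand":1},{"turn":[0,0,0],"translation":[-10,-38,0],"hand":1},{"turn":[0,0,0],"translation":[-10,-38,0],"hand":1},{"turn":[0,0,0],"translation":[-10,-38,0],"hand":1},{"turn":[0,0,0],"translation":[-10,-38,0],"hand":1}]'

```text
time_s: 1.77
eef_pos: [417.0, -31.0, 223.5]
ee_rot: [-0.0, -0.116, 0.993, 0.0]
force: [0.9, 0.8, -0.3]
grip_width: 0.996
grip_force: 0.0
```

```bash
python3 -c "
from h import *
go((558.5,-298.5,150),103.3)"
```

```text
t 1.77 pos [417.  -31.  223.5] yaw 103.27 tilt [-0.  0. -1.] | turn z -0.0005 | shift after turn [ -76.1 -292.9   73.4] F [ 0.9  0.8 -0.3] w 0.996 gf 0.0
```

move_arm --moves '[{"turn":[0,0,0],"translation":[-10,-38,0],"hand":1},{"turn":[0,0,0],"translation":[-10,-38,0],"hand":1},{"turn":[0,0,0],"translation":[-10,-38,0],"hand":1},{"turn":[0,0,0],"translation":[-10,-38,0],"hand":1},{"turn":[0,0,0],"translation":[-10,-38,0],"hand":1},{"turn":[0,0,0],"translation":[-10,-38,0],"hand":1},{"turn":[0,0,0],"translation":[-10,-38,0],"hand":1},{"turn":[0,0,0],"translation":[-6,-27,0],"hand":1},{"turn":[0,0,0],"translation":[0,0,30],"hand":1},{"turn":[0,0,0],"translation":[0,0,0],"hand":1}]'

```text
time_s: 2.6
eef_pos: [556.6, -296.6, 187.9]
ee_rot: [-0.003, -0.115, 0.993, 0.003]
force: [-0.6, 1.1, -1.6]
grip_width: 0.997
grip_force: 0.0
```

```bash
python3 -c "
from h import *
go((558.5,-298.5,47),103.3)
c=cam('scene'); cv2.imwrite('pics/pre.png',cv2.convertScaleAbs(cv2.resize(c['image'][250:450,60:320],(780,600)),alpha=1.5))"
```

```text
t 2.6 pos [ 556.6 -296.6  187.9] yaw 103.22 tilt [-0.007  0.006 -1.   ] | turn z -0.0014 | shift after turn [ -2.2  -3.2 140.9] F [-0.6  1.1 -1.6] w 0.997 gf 0.0
```

View pics/pre.png

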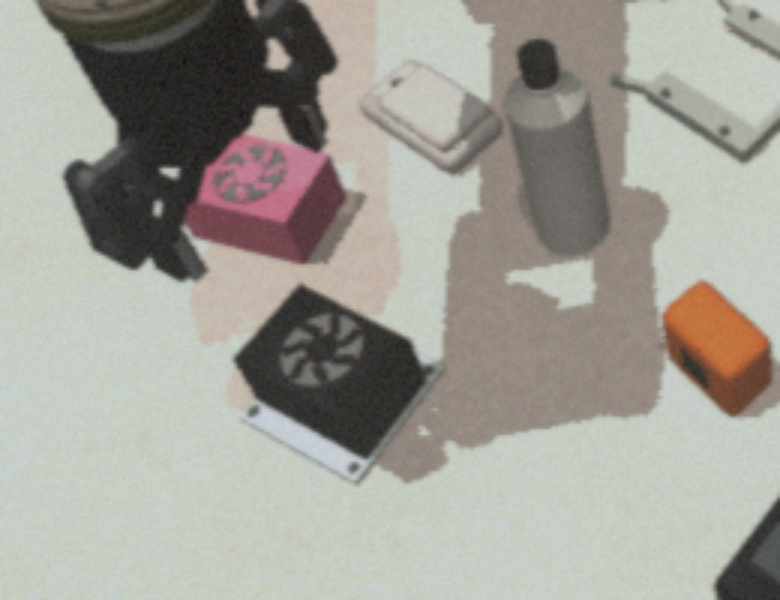

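The gripper (crop (190,200)) hangs behind and above the black shroud at (320,350), and the fingers straddle its width. Descending.

move_arm --moves '[{"turn":[0,0,0],"translation":[-2,-2.5,20],"hand":1},{"turn":[0,0,0],"translation":[0,0,30],"hand":1},{"turn":[0,0,0],"translation":[0,0,30],"hand":1},{"turn":[0,0,0],"translation":[0,0,0],"hand":1},{"turn":[0,0,0],"translation":[0,0,0],"hand":1}]'

```text
time_s: 3.07
eef_pos: [560.5, -297.8, 114.4]
ee_rot: [-0.0, -0.116, 0.993, 0.001]
force: [0.1, -0.2, 0.8]
grip_width: 1.003
grip_force: 0.0
```

```bash
python3 -c "
from h import *
go((558.5,-298.5,46.5),103.3)"
```

```text
t 3.07 pos [ 560.5 -297.8  114.4] yaw 103.35 tilt [-0.001  0.001 -1.   ] | turn z 0.0008 | shift after turn [ 2.  -0.3 67.9] F [ 0.1 -0.2  0.8] w 1.003 gf 0.0
```

move_arm --moves '[{"turn":[0,0,0],"translation":[2,-0.3,20],"hand":1},{"turn":[0,0,0],"translation":[0,0,20],"hand":1},{"turn":[0,0,0],"translation":[0,0,18],"hand":1},{"turn":[0,0,0],"translation":[0,0,10],"hand":1},{"turn":[0,0,0],"translation":[0,0,0],"hand":1},{"turn":[0,0,0],"translation":[0,0,0],"hand":1},{"turn":[0,0,0],"translation":[0,0,0],"hand":0.72},{"turn":[0,0,0],"translation":[0,0,0],"hand":0.72}]' --grip_force 50

```text
time_s: 3.73
eef_pos: [559.4, -299.8, 47.4]
ee_rot: [0.001, -0.116, 0.993, -0.001]
force: [0.8, 0.7, -0.8]
grip_width: 0.75
grip_force: 0.0
```

move_arm --moves '[{"turn":[0,0,0],"translation":[0,0,0],"hand":0.5},{"turn":[0,0,0],"translation":[0,0,0],"hand":0.5},{"turn":[0,0,0],"translation":[0,0,0],"hand":0.5},{"turn":[0,0,0],"translation":[0,0,0],"hand":0.5},{"turn":[0,0,0],"translation":[0,0,0],"hand":0.5},{"turn":[0,0,0],"translation":[0,0,0],"hand":0.5}]' --grip_force 50

```text
time_s: 4.23
eef_pos: [559.6, -299.3, 48.4]
ee_rot: [0.001, -0.116, 0.993, -0.001]
force: [-3.4, 4.5, 15.4]
grip_width: 0.504
grip_force: 7.5
```

```bash
python3 -c "
from h import *
go((558.5,-298.5,126),103.3)"
```

```text
t 4.23 pos [ 559.6 -299.3   48.4] yaw 103.32 tilt [ 0.003 -0.001 -1.   ] | turn z 0.0003 | shift after turn [  0.7   0.9 -77.6] F [-3.4  4.5 15.4] w 0.504 gf 7.5
```

```bash
python3 -c "
from h import *
c=cam('scene'); cv2.imwrite('pics/grip.png',cv2.convertScaleAbs(cv2.resize(c['image'][290:420,80:260],(800,578),interpolation=2),alpha=2))"
```

```text
(no output)
```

View pics/grip.png

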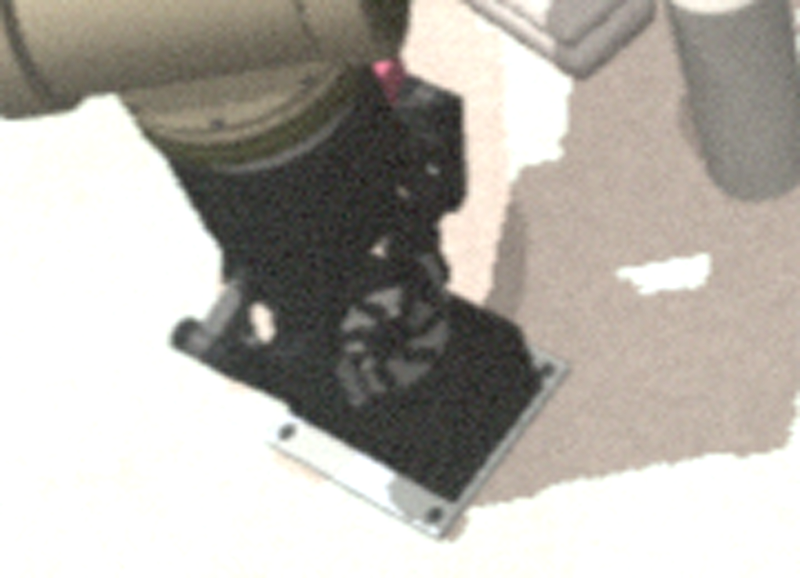

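```bash
python3 - <<'E'
from h import *
st=sense(); q=st['ee_rot']; R=Rn.from_quat([q[1],q[2],q[3],q[0]]).as_matrix(); p=st['eef_pos']; print(st['wrist_torque'])
c=cam('scene'); s0=dict(np.load('scene0.npz')); P=cloud(c); P0=cloud(s0)
def pr(X): x=c['R']@X+c['t']; return (x[:2]/x[2]*c['f']+[c['cx'],c['cy']]).round(1)
for n,X in dict(tcp=p,tipL=p+R@[0,-32,19],tipR=p+R@[0,32,19],top=p+R@[0,0,-54],topL=p+R@[0,-42,-54]).items(): print(n,pr(X),'crop',((pr(X)-[80,290])*4.444).round())
d=(c['z_map']<s0['z_map']-8)&(c['z_map']>0); Q=P[d]; L=(Q-p)@R  # tool frame
m=(np.abs(L[:,0])<150)&(np.abs(L[:,1])<150)&(L[:,2]>-200)
for a in range(-150,40,10):
    k=m&(L[:,2]>=a)&(L[:,2]<a+10)
    if k.sum()>5: print('toolz',a,k.sum(),'x',np.percentile(L[k,0],[2,50,98]).round(),'y',np.percentile(L[k,1],[2,50,98]).round())
E
```

```text
[1.00385142 0.52009589 0.01459109]
tcp [168.8 369.7] crop [395. 354.]
tipL [159.7 389. ] crop [354. 440.]
tipR [182.3 361.2] crop [455. 316.]
top [161.1 354.5] crop [360. 287.]
topL [144.4 373.8] crop [286. 372.]
toolz -150 186 x [-38. -31.   4.] y [-37. -19.  25.]
toolz -140 41 x [-35.  -9.   8.] y [-37. -36.  14.]
toolz -130 66 x [-12.  -9.   7.] y [-41. -37. -24.]
toolz -120 381 x [-20.  -5.  10.] y [-65. -36.  64.]
toolz -110 249 x [-20. -11.   7.] y [-67. -19.  63.]
toolz -100 163 x [-18. -12.  -3.] y [-62. -11.  61.]
toolz -90 189 x [-18. -12.   5.] y [-59.   3.  58.]
toolz -80 142 x [-18. -11.  11.] y [-56. -27.  54.]
toolz -70 245 x [-14.  -6.  10.] y [-52. -24.  53.]
toolz -60 93 x [-14. -11.   6.] y [-48. -25.  44.]
toolz -50 61 x [-12.  -8.  10.] y [-35.  22.  27.]
toolz -40 80 x [-12.  -8.   8.] y [-35.  21.  35.]
toolz -30 68 x [-12.  -8.   8.] y [-35.  21.  34.]
toolz -20 17 x [-12.  -7.   8.] y [-31.  21.  30.]
```

```bash
python3 - <<'E'
from h import *
for n in('scene','top'):
    c=dict(np.load(n+'0.npz')); P=cloud(c); p=np.array([130.2,508.4,223.1])
    m=(np.hypot(P[...,0]-130,P[...,1]-508)<75)&(P[...,2]>100)&(P[...,2]<330)
    z=P[...,2][m]; print(n,m.sum(),np.percentile(z,[0,1,3,10,50]).round(1) if m.sum() else '')
    R=Rn.from_quat([.12508,.99215,-.0006,-.0002]).as_matrix(); L=(P[m]-p)@R
    for a in range(-120,40,10):
        k=(L[:,2]>=a)&(L[:,2]<a+10)
        if k.sum()>3: print(a,k.sum(),'x',np.percentile(L[k,0],[2,50,98]).round(),'y',np.percentile(L[k,1],[2,50,98]).round())
c=cam('top'); t0=dict(np.load('top0.npz')); P=cloud(c); p=sense()['eef_pos']
m=(np.hypot(P[...,0]-p[0],P[...,1]-p[1])<80)&(P[...,2]>30)&(P[...,2]<250); print('now top min z hist',np.histogram(P[...,2][m],bins=range(30,250,10)))
E
```

```text
scene 711 [243.9 247.4 251.7 262.8 305.2]
-110 91 x [-22. -12.   7.] y [-70. -17.  69.]
-100 136 x [-21. -12.  13.] y [-71.  -7.  70.]
-90 153 x [-20. -11.  13.] y [-73. -23.  67.]
-80 110 x [-18.  -9.   9.] y [-74. -42.  69.]
-70 55 x [-17. -11.  10.] y [-71.  41.  66.]
-60 49 x [-14.  -6.   9.] y [-55.  42.  54.]
-50 44 x [-14.  -6.   9.] y [-57. -43.  54.]
-40 43 x [-15.  -7.   9.] y [-56.  42.  57.]
-30 30 x [-15.  -6.   6.] y [-53.  42.  52.]
top 411 [245.3 249.1 252.5 263.1 306.4]
-110 60 x [-20. -12.  10.] y [-71. -61. -13.]
-100 74 x [-18. -12.   9.] y [-72. -60. -22.]
-90 101 x [-18.  -9.   9.] y [-73. -41. -27.]
-80 78 x [-14.  -8.   8.] y [-74. -68. -43.]
-70 16 x [-14. -12.  -1.] y [-65. -47.  49.]
-60 14 x [-12. -11.  -7.] y [-57.  -1.  48.]
-50 26 x [-12. -10.  -6.] y [-56. -43.  52.]
-40 26 x [-12.  -8.  -5.] y [-56. -48.  55.]
-30 16 x [-12. -10.  -6.] y [-49.  43.  49.]
now top min z hist (array([38, 33, 95, 29,  0,  0,  0,  2,  0,  1,  0,  4, 27, 14,  0,  0,  0,
        0,  0,  0,  0]), array([ 30,  40,  50,  60,  70,  80,  90, 100, 110, 120, 130, 140, 150,
       160, 170, 180, 190, 200, 210, 220, 230, 240]))
```

The camera shows the fingertips about 25 mm higher than the reported TCP implies. That holds at the start pose too, and the closed tips now rest on the shroud top (z≈58) at a reported z of 48. I'll back off, open, and go about 25 mm deeper.

move_arm --moves '[{"turn":[0,0,0],"translation":[0,0,-10],"hand":0.5},{"turn":[0,0,0],"translation":[0,0,-10],"hand":0.6},{"turn":[0,0,0],"translation":[0,0,0],"hand":1},{"turn":[0,0,0],"translation":[0,0,0],"hand":1},{"turn":[0,0,0],"translation":[0,0,0],"hand":1},{"turn":[0,0,0],"translation":[0,0,0],"hand":1},{"turn":[0,0,0],"translation":[0,0,0],"hand":1}]'

```text
time_s: 4.97
eef_pos: [558.5, -299.2, 65.1]
ee_rot: [-0.0, -0.116, 0.993, 0.0]
force: [0.6, 0.2, 0.7]
grip_width: 1.003
grip_force: 0.0
```

```bash
python3 -c "
from h import *
go((558.5,-298.5,22),103.3)"
```

```text
t 4.97 pos [ 558.5 -299.2   65.1] yaw 103.3 tilt [-0.001  0.001 -1.   ] | turn z -0.0 | shift after turn [-0.2  0.7 43.1] F [0.6 0.2 0.7] w 1.003 gf 0.0
```

move_arm --moves '[{"turn":[0,0,0],"translation":[0,0.5,10],"hand":1},{"turn":[0,0,0],"translation":[0,0,10],"hand":1},{"turn":[0,0,0],"translation":[0,0,8],"hand":1},{"turn":[0,0,0],"translation":[0,0,8],"hand":1},{"turn":[0,0,0],"translation":[0,0,7],"hand":1},{"turn":[0,0,0],"translation":[0,0,0],"hand":1},{"turn":[0,0,0],"translation":[0,0,0],"hand":1}]'

```text
time_s: 5.55
eef_pos: [558.5, -298.7, 22.2]
ee_rot: [-0.0, -0.116, 0.993, 0.0]
force: [0.5, 0.6, -0.3]
grip_width: 0.998
grip_force: 0.0
```

move_arm --moves '[{"turn":[0,0,0],"translation":[0,0,0],"hand":0.5},{"turn":[0,0,0],"translation":[0,0,0],"hand":0.5},{"turn":[0,0,0],"translation":[0,0,0],"hand":0.5},{"turn":[0,0,0],"translation":[0,0,0],"hand":0.5},{"turn":[0,0,0],"translation":[0,0,0],"hand":0.5},{"turn":[0,0,0],"translation":[0,0,0],"hand":0.5},{"turn":[0,0,0],"translation":[0,0,0],"hand":0.5}]' --grip_force 60

```text
time_s: 6.13
eef_pos: [559.0, -299.1, 23.5]
ee_rot: [0.001, -0.116, 0.993, -0.001]
force: [-0.5, -0.3, 5.7]
grip_width: 0.687
grip_force: 67.1
```

```bash
python3 -c "
from h import *
go((558.5,-298.5,22),103.3)"
```

```text
t 6.13 pos [ 559.  -299.1   23.5] yaw 103.3 tilt [ 0.001 -0.001 -1.   ] | turn z 0.0001 | shift after turn [0.4 0.7 1.5] F [-0.5 -0.3  5.7] w 0.687 gf 67.1
```

move_arm --moves '[{"turn":[0,0,0],"translation":[0,0,-3],"hand":0.5},{"turn":[0,0,0],"translation":[0,0,-6],"hand":0.5},{"turn":[0,0,0],"translation":[0,0,-10],"hand":0.5},{"turn":[0,0,0],"translation":[0,0,-14],"hand":0.5},{"turn":[0,0,0],"translation":[0,0,-16],"hand":0.5},{"turn":[0,0,0],"translation":[0,0,-16],"hand":0.5},{"turn":[0,0,0],"translation":[0,0,-16],"hand":0.5},{"turn":[0,0,0],"translation":[0,0,-12],"hand":0.5},{"turn":[0,0,0],"translation":[0,0,-6],"hand":0.5},{"turn":[0,0,0],"translation":[0,0,0],"hand":0.5}]'

```text
time_s: 6.97
eef_pos: [559.0, -299.1, 123.1]
ee_rot: [0.001, -0.116, 0.993, -0.001]
force: [0.1, 0.1, -5.0]
grip_width: 0.689
grip_force: 66.1
```

```bash
python3 -c "
from h import *
go((430,-250,122))
go((430,-250,122),91.5)
c=cam('scene'); cv2.imwrite('pics/lift.png',cv2.convertScaleAbs(cv2.resize(c['image'][250:430,60:300],(800,600),interpolation=2),alpha=2))"
```

```text
t 6.97 pos [ 559.  -299.1  123.1] yaw 103.31 tilt [ 0.002 -0.001 -1.   ] | turn z 0.0 | shift after turn [114.2  77.5   0.8] F [ 0.1  0.1 -5. ] w 0.689 gf 66.1
t 6.97 pos [ 559.  -299.1  123.1] yaw 103.31 tilt [ 0.002 -0.001 -1.   ] | turn z 0.206 | shift after turn [127.7  52.5   0.8] F [ 0.1  0.1 -5. ] w 0.689 gf 66.1
```

View pics/lift.png

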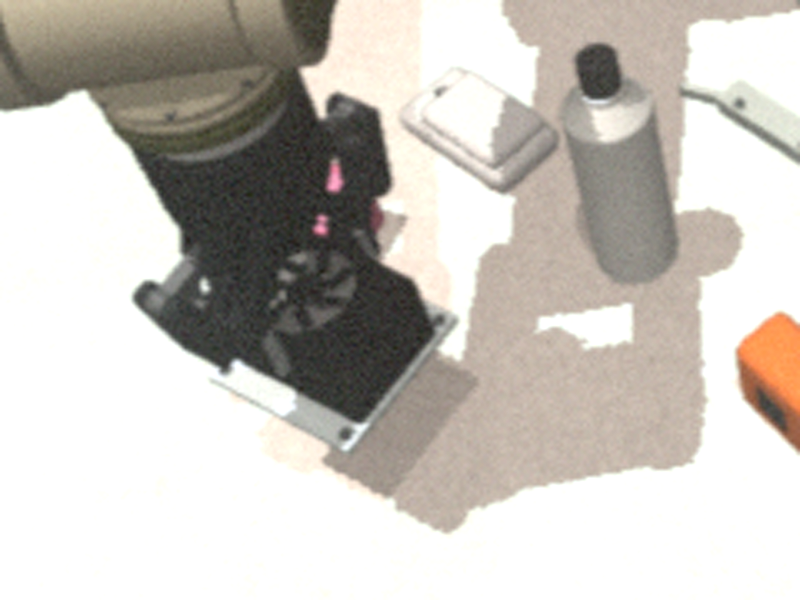

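It lifted cleanly: heatsink and shroud are together, level, with a shadow beneath at crop (400,430). I'll carry it round the can to the mouth.

move_arm --moves '[{"turn":[0,0,0.1],"translation":[0,0,0],"hand":0.5},{"turn":[0,0,0.106],"translation":[0,0,0],"hand":0.5},{"turn":[0,0,0],"translation":[12,5,0],"hand":0.5},{"turn":[0,0,0],"translation":[24,10,0],"hand":0.5},{"turn":[0,0,0],"translation":[30,12,0],"hand":0.5},{"turn":[0,0,0],"translation":[30,12,0],"hand":0.5},{"turn":[0,0,0],"translation":[22,12,0],"hand":0.5},{"turn":[0,0,0],"translation":[8,20,0],"hand":0.5},{"turn":[0,0,0],"translation":[0,28,0],"hand":0.5},{"turn":[0,0,0],"translation":[-3,30,0],"hand":0.5}]'

```text
time_s: 7.85
eef_pos: [430.9, -172.3, 120.9]
ee_rot: [-0.001, -0.012, 1.0, 0.0]
force: [1.5, 1.4, -3.3]
grip_width: 0.69
grip_force: 66.1
```

move_arm --moves '[{"turn":[0,0,0],"translation":[-3,30,0],"hand":0.5},{"turn":[0,0,0],"translation":[-3,30,0],"hand":0.5},{"turn":[0,0,0],"translation":[-3,30,0],"hand":0.5},{"turn":[0,0,0],"translation":[-3,30,0],"hand":0.5},{"turn":[0,0,0],"translation":[-3,30,0],"hand":0.5},{"turn":[0,0,0],"translation":[-3,30,0],"hand":0.5},{"turn":[0,0,0],"translation":[-3,30,0],"hand":0.5},{"turn":[0,0,0],"translation":[-3,20,0],"hand":0.5},{"turn":[0,0,0],"translation":[0,0,0],"hand":0.5},{"turn":[0,0,0],"translation":[0,0,0],"hand":0.5}]'

```text
time_s: 8.68
eef_pos: [449.7, 58.2, 120.9]
ee_rot: [-0.001, -0.014, 1.0, 0.0]
force: [0.9, 0.4, -3.6]
grip_width: 0.691
grip_force: 66.4
```

```bash
python3 -c "
from h import *
go((457,60.9,40),91.5)"
```

```text
t 8.68 pos [449.7  58.2 120.9] yaw 91.62 tilt [-0.001  0.    -1.   ] | turn z 0.0021 | shift after turn [-7.5  2.5 80.9] F [ 0.9  0.4 -3.6] w 0.691 gf 66.4
```

move_arm --moves '[{"turn":[0,0,0],"translation":[-4,1.5,15],"hand":0.5},{"turn":[0,0,0],"translation":[-3.5,1,20],"hand":0.5},{"turn":[0,0,0],"translation":[0,0,20],"hand":0.5},{"turn":[0,0,0],"translation":[0,0,20],"hand":0.5},{"turn":[0,0,0],"translation":[0,0,10],"hand":0.5},{"turn":[0,0,0],"translation":[0,0,7],"hand":0.5},{"turn":[0,0,0],"translation":[0,0,4],"hand":0.5},{"turn":[0,0,0],"translation":[0,0,0],"hand":0.5},{"turn":[0,0,0],"translation":[0,0,0],"hand":0.5}]'

```text
time_s: 9.43
eef_pos: [458.1, 59.9, 26.2]
ee_rot: [0.0, -0.013, 1.0, -0.0]
force: [1.1, 1.1, -3.8]
grip_width: 0.689
grip_force: 66.2
```

```bash
python3 -c "
from h import *
go((457,60.9,22),91.5)
print(sense()['wrist_torque'])
c=cam('scene'); t=cam('top')
a=cv2.resize(c['image'][215:325,215:345],(400,338),interpolation=2); b=cv2.resize(t['image'][205:300,290:380],(400,422),interpolation=2)
o=np.zeros((422,800,3),np.uint8); o[:338,:400]=a; o[:,400:]=b
cv2.imwrite('pics/mouth.png',cv2.convertScaleAbs(o,alpha=2)); np.savez('t1.npz',**t); np.savez('s1.npz',**c)"
```

```text
t 9.43 pos [458.1  59.9  26.2] yaw 91.49 tilt [ 0.001 -0.    -1.   ] | turn z -0.0002 | shift after turn [1.1 1.  4.2] F [ 1.1  1.1 -3.8] w 0.689 gf 66.2
[ 0.04617989  0.049589   -0.02944394]
```

View pics/mouth.png

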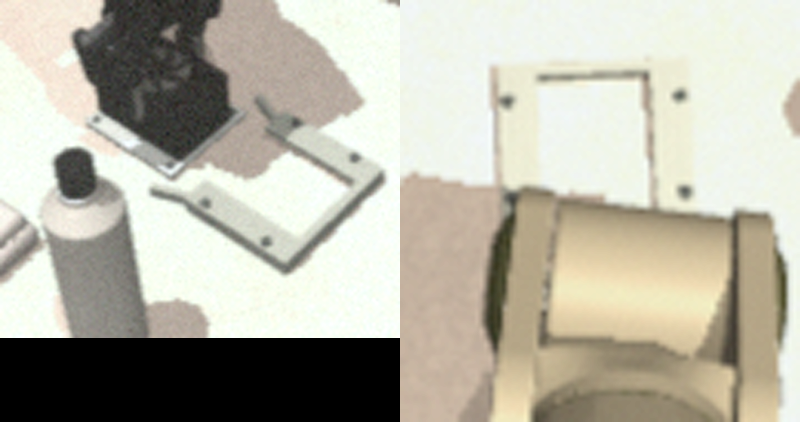

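The heatsink sits before the bracket mouth, aligned with the rails; its corners are at crop (88,120), (175,178) and (245,112). Checking the numbers.

```bash
python3 - <<'E'
from h import *
s=dict(np.load('s1.npz')); k=400/130
f=lambda x,y,z: ray(s,(x+.5)/k-.5+215,(y+.5)/k-.5+215,z)[:2]
L,B,R=[f(x,y,9) for x,y in[(88,120),(175,178),(245,112)]]
print(L,B,R,'centre',(L+R)/2,np.linalg.norm(L-B),np.linalg.norm(R-B),np.degrees(np.arctan2(*(B-L)[::-1])))
q=np.array([f(x,y,14.5) for x,y in[(205,203),(266,241),(355,157),(296,122)]]); print('screws',q.round(1),q.mean(0))
E
```

```text
[412.7239531   16.34376776] [510.78594362  17.1131943 ] [504.51230978 103.71894157] centre [458.61813144  60.03135467] 98.06500906438286 86.83267784620635 0.44955225621518563
screws [[549.8  10.7]
 [609.7  13.2]
 [607.6 119. ]
 [547.4 117.9]] [578.62414238  65.19408629]
```

move_arm --moves '[{"turn":[0,0,0],"translation":[0,1.7,1],"hand":0.5},{"turn":[0,0,0],"translation":[0,0,1],"hand":0.5},{"turn":[0,0,0],"translation":[0,0,0.5],"hand":0.5},{"turn":[0,0,0],"translation":[0,0,0.5],"hand":0.5},{"turn":[0,0,0],"translation":[0,0,0],"hand":0.5}]'

```text
time_s: 9.95
eef_pos: [457.7, 62.0, 23.5]
ee_rot: [0.0, -0.013, 1.0, -0.0]
force: [-3.9, 0.9, 8.6]
grip_width: 0.689
grip_force: 68.1
```

```bash
python3 -c "
from h import *
go((577,64.5,22),91.5)"
```

```text
t 9.95 pos [457.7  62.   23.5] yaw 91.52 tilt [ 0. -0. -1.] | turn z 0.0003 | shift after turn [-119.3   -0.6    1.5] F [-3.9  0.9  8.6] w 0.689 gf 68.1
```

move_arm --moves '[{"turn":[0,0,0],"translation":[-3,0,-0.5],"hand":0.5},{"turn":[0,0,0],"translation":[-6,0,0],"hand":0.5},{"turn":[0,0,0],"translation":[-7,0,0],"hand":0.5},{"turn":[0,0,0],"translation":[-7,0,0],"hand":0.5},{"turn":[0,0,0],"translation":[-7,0,0],"hand":0.5}]'

```text
time_s: 10.37
eef_pos: [487.9, 62.7, 23.5]
ee_rot: [-0.0, -0.013, 1.0, -0.0]
force: [-6.5, 0.4, 7.3]
grip_width: 0.692
grip_force: 67.6
```

move_arm --moves '[{"turn":[0,0,0],"translation":[-7,0,0],"hand":0.5},{"turn":[0,0,0],"translation":[-7,0,0],"hand":0.5},{"turn":[0,0,0],"translation":[-7,0,0],"hand":0.5},{"turn":[0,0,0],"translation":[-7,0,0],"hand":0.5},{"turn":[0,0,0],"translation":[-7,0,0],"hand":0.5}]'

```text
time_s: 10.78
eef_pos: [523.0, 63.6, 23.5]
ee_rot: [-0.0, -0.013, 1.0, -0.0]
force: [-5.4, 0.1, 6.1]
grip_width: 0.692
grip_force: 67.6
```

```bash
python3 -c "
from h import *
go((577,64.5,22),91.5)
print(sense()['wrist_torque'])"
```

```text
t 10.78 pos [523.   63.6  23.5] yaw 91.51 tilt [-0.001 -0.    -1.   ] | turn z 0.0002 | shift after turn [-54.   -0.5   1.5] F [-5.4  0.1  6.1] w 0.692 gf 67.6
[-0.06886196  0.82329685  0.01043204]
```

move_arm --moves '[{"turn":[0,0,0],"translation":[-7,0,0],"hand":0.5},{"turn":[0,0,0],"translation":[-7,0,0],"hand":0.5},{"turn":[0,0,0],"translation":[-7,0,0],"hand":0.5},{"turn":[0,0,0],"translation":[-7,0,0],"hand":0.5},{"turn":[0,0,0],"translation":[-7,0,0],"hand":0.5},{"turn":[0,0,0],"translation":[-4,0,0],"hand":0.5},{"turn":[0,0,0],"translation":[-3,0,0],"hand":0.5}]'

```text
time_s: 11.37
eef_pos: [564.9, 64.7, 23.5]
ee_rot: [-0.0, -0.013, 1.0, -0.0]
force: [-6.3, 0.1, 7.3]
grip_width: 0.693
grip_force: 67.8
```

move_arm --moves '[{"turn":[0,0,0],"translation":[-2,0,0],"hand":0.5},{"turn":[0,0,0],"translation":[-2,0,0],"hand":0.5},{"turn":[0,0,0],"translation":[-2,0,0],"hand":0.5},{"turn":[0,0,0],"translation":[-1,0,0],"hand":0.5}]'

```text
time_s: 11.7
eef_pos: [571.8, 64.9, 23.5]
ee_rot: [-0.0, -0.013, 1.0, -0.0]
force: [-6.1, 0.1, 7.5]
grip_width: 0.689
grip_force: 67.6
```

move_arm --moves '[{"turn":[0,0,0],"translation":[-1,0,0],"hand":0.5},{"turn":[0,0,0],"translation":[-1,0,0],"hand":0.5},{"turn":[0,0,0],"translation":[-1,0,0],"hand":0.5}]'

```text
time_s: 11.95
eef_pos: [574.7, 64.9, 23.5]
ee_rot: [-0.0, -0.013, 1.0, -0.0]
force: [-7.1, 0.1, 5.9]
grip_width: 0.689
grip_force: 67.6
```

move_arm --moves '[{"turn":[0,0,0],"translation":[-1,0,0],"hand":0.5},{"turn":[0,0,0],"translation":[-1,0,0],"hand":0.5},{"turn":[0,0,0],"translation":[0,0,0],"hand":0.5}]'

```text
time_s: 12.2
eef_pos: [576.9, 65.0, 23.5]
ee_rot: [-0.0, -0.013, 1.0, -0.0]
force: [-3.5, -0.1, 5.6]
grip_width: 0.685
grip_force: 67.6
```

Still no stop contact; keep creeping until the force rises.

move_arm --moves '[{"turn":[0,0,0],"translation":[-1,0,0],"hand":0.5},{"turn":[0,0,0],"translation":[-1,0,0],"hand":0.5}]'

```text
time_s: 12.37
eef_pos: [578.7, 65.1, 23.5]
ee_rot: [-0.0, -0.013, 1.0, -0.0]
force: [-5.3, -0.0, 6.5]
grip_width: 0.69
grip_force: 67.8
```

move_arm --moves '[{"turn":[0,0,0],"translation":[-0.7,0,0],"hand":0.5},{"turn":[0,0,0],"translation":[-0.5,0,0],"hand":0.5}]'

```text
time_s: 12.53
eef_pos: [579.9, 65.1, 23.5]
ee_rot: [-0.0, -0.013, 1.0, -0.0]
force: [-6.1, 0.1, 6.6]
grip_width: 0.691
grip_force: 67.8
```

move_arm --moves '[{"turn":[0,0,0],"translation":[-0.7,0,0],"hand":0.5},{"turn":[0,0,0],"translation":[-0.7,0,0],"hand":0.5}]'

```text
time_s: 12.7
eef_pos: [580.7, 65.1, 23.5]
ee_rot: [-0.001, -0.013, 1.0, -0.0]
force: [-10.6, -1.4, 11.0]
grip_width: 0.69
grip_force: 68.2
```

move_arm --moves '[{"turn":[0,0,0],"translation":[-0.7,0,0],"hand":0.5},{"turn":[0,0,0],"translation":[-0.7,0,0],"hand":0.5}]'

```text
time_s: 12.87
eef_pos: [580.9, 65.1, 23.6]
ee_rot: [-0.003, -0.013, 1.0, -0.0]
force: [-19.1, -2.5, 17.9]
grip_width: 0.687
grip_force: 68.9
```

```bash
python3 - <<'E'
from h import *
s=cam('scene'); P=cloud(s); np.savez('s2.npz',**s)
go((577,64.5,22),91.5); print(sense()['wrist_torque'])
# shroud front (x+) wall & top points
m=(abs(P[...,1]-65)<20)&(P[...,2]>25)&(P[...,2]<50)&(P[...,0]>560)
print('front wall x',np.percentile(P[...,0][m],[5,50,95]))
E
```

```text
t 12.92 pos [580.9  65.1  23.6] yaw 91.53 tilt [-0.006 -0.    -1.   ] | turn z 0.0006 | shift after turn [ 3.9 -0.5  1.6] F [-15.6  -1.4  14.7] w 0.692 gf 68.9
[-2.75134698e-01  2.55834169e+00  2.33079917e-03]
front wall x [625.48816915 868.4462673  921.70998885]
```

The force rise at x≈580.7 shows it is against the end stop. Now relieve slightly and pull straight up.

move_arm --moves '[{"turn":[0,0,0],"translation":[0.7,0,0],"hand":0.5},{"turn":[0,0,0],"translation":[0,0,-2],"hand":0.5},{"turn":[0,0,0],"translation":[0,0,-3],"hand":0.5},{"turn":[0,0,0],"translation":[0,0,-3],"hand":0.5},{"turn":[0,0,0],"translation":[0,0,-3],"hand":0.5}]'

```text
time_s: 13.33
eef_pos: [580.7, 65.2, 32.7]
ee_rot: [-0.002, -0.013, 1.0, 0.0]
force: [-4.7, -0.0, -14.9]
grip_width: 0.687
grip_force: 68.3
```

move_arm --moves '[{"turn":[0,0,0],"translation":[0,0,-3],"hand":0.5},{"turn":[0,0,0],"translation":[0,0,-4],"hand":0.5},{"turn":[0,0,0],"translation":[0,0,-4],"hand":0.5},{"turn":[0,0,0],"translation":[0,0,-4],"hand":0.5},{"turn":[0,0,0],"translation":[0,0,-4],"hand":0.5},{"turn":[0,0,0],"translation":[0,0,-4],"hand":0.5}]'

```text
time_s: 13.83
eef_pos: [580.9, 65.2, 56.6]
ee_rot: [-0.001, -0.013, 1.0, 0.0]
force: [-4.8, -0.5, -14.8]
grip_width: 0.688
grip_force: 68.3
```

move_arm --moves '[{"turn":[0,0,0],"translation":[0,0,-4],"hand":0.5},{"turn":[0,0,0],"translation":[0,0,-5],"hand":0.5},{"turn":[0,0,0],"translation":[0,0,-6],"hand":0.5},{"turn":[0,0,0],"translation":[0,0,-8],"hand":0.5},{"turn":[0,0,0],"translation":[0,0,-10],"hand":0.5},{"turn":[0,0,0],"translation":[0,0,-14],"hand":0.5},{"turn":[0,0,0],"translation":[0,0,-20],"hand":0.5},{"turn":[0,0,0],"translation":[0,0,-20],"hand":0.5},{"turn":[0,0,0],"translation":[0,0,-10],"hand":0.5},{"turn":[0,0,0],"translation":[0,0,0],"hand":0.5}]'

```text
time_s: 14.67
eef_pos: [583.2, 65.0, 157.3]
ee_rot: [0.003, -0.013, 1.0, -0.0]
force: [-0.2, 0.2, -3.1]
grip_width: 0.688
grip_force: 70.0
```

```bash
python3 - <<'E'
from h import *
s=cam('scene'); np.savez('s3.npz',**s); P=cloud(s)
go((577,64.5,22),91.5)
# heatsink fin top in bracket
m=(abs(P[...,0]-578)<70)&(abs(P[...,1]-65)<60)&(P[...,2]>38)&(P[...,2]<60)
q=P[m]; print(m.sum(),np.median(q,0),cv2.minAreaRect(q[:,:2].astype(np.float32)))
E
```

```text
t 14.72 pos [582.4  65.1 155.3] yaw 91.5 tilt [ 0.003 -0.    -1.   ] | turn z 0.0 | shift after turn [  5.8  -0.4 133.3] F [ 0.1  0.4 -1.7] w 0.688 gf 70.0
531 [581.16768908  63.92826096  46.61050056] ((577.8995971679688, 64.69837188720703), (73.9420166015625, 46.93122482299805), 0.7472384572029114)
```

Fins measure 74×47 mm at (577.9, 64.7), top about 47 mm: the heatsink stayed home. Next I'll refine the lane's centre line from brightness profiles across the rails.

```bash
python3 - <<'E'
from h import *
def proj(c,X): x=X@c['R'].T+c['t']; return (x[:,:2]/x[:,2:]*c['f']+[c['cx'],c['cy']])
lat=np.arange(-60,61,3)
for n in('top','scene'):
    c=dict(np.load(n+'0.npz')); g=cv2.cvtColor(c['image'],cv2.COLOR_BGR2GRAY).astype(np.float32)
    for deg in (13.6,):
        a=np.radians(deg); d=np.array([np.cos(a),np.sin(a)]); nn=np.array([-d[1],d[0]]); o=np.array([488,0]); o=np.array([488.,(203.5+488*np.sin(a))/np.cos(a)])
        print(n,'o',o.round(1))
        for lo,hi in((-110,-40),(-30,40),(50,105)):
            pr=[]
            for l in lat:
                t=np.arange(lo,hi,2.); X=np.c_[o+np.outer(t,d)+l*nn,57-t*np.tan(.157)]
                uv=proj(c,X).astype(np.float32); pr.append(cv2.remap(g,uv[:,:1],uv[:,1:],cv2.INTER_LINEAR).mean())
            print(lo,np.array(pr).astype(int).tolist())
print(lat.tolist()); go((0,0,0))
E
```

```text
top o [488.  327.4]
-110 [115, 115, 113, 102, 82, 83, 112, 111, 92, 82, 83, 83, 85, 84, 83, 83, 84, 84, 83, 85, 84, 83, 82, 84, 83, 83, 84, 83, 82, 80, 77, 75, 68, 81, 112, 115, 114, 115, 115, 115, 115]
-30 [115, 115, 115, 114, 97, 83, 110, 112, 95, 87, 89, 90, 92, 92, 92, 92, 91, 90, 91, 92, 91, 92, 92, 90, 90, 89, 91, 90, 90, 91, 89, 86, 73, 78, 110, 115, 114, 115, 115, 115, 115]
50 [115, 115, 115, 113, 94, 80, 109, 113, 100, 94, 96, 96, 98, 97, 95, 96, 97, 96, 95, 97, 98, 96, 95, 97, 97, 95, 97, 98, 96, 95, 97, 92, 71, 77, 108, 115, 115, 115, 115, 115, 115]
scene o [488.  327.4]
-110 [69, 69, 68, 68, 72, 87, 108, 115, 104, 88, 82, 81, 81, 81, 82, 83, 85, 88, 90, 92, 93, 92, 91, 86, 79, 77, 78, 79, 79, 79, 75, 70, 73, 87, 107, 119, 121, 121, 121, 121, 122]
-30 [68, 68, 68, 68, 71, 85, 106, 115, 106, 92, 85, 84, 85, 84, 84, 83, 83, 86, 90, 94, 97, 97, 97, 92, 84, 78, 77, 77, 78, 78, 75, 71, 72, 85, 105, 118, 121, 121, 122, 122, 122]
50 [68, 68, 68, 67, 70, 82, 104, 115, 108, 94, 88, 88, 88, 88, 87, 87, 87, 84, 81, 80, 83, 88, 91, 90, 84, 79, 79, 79, 79, 78, 75, 71, 72, 85, 105, 118, 121, 122, 122, 121, 121]
[-60, -57, -54, -51, -48, -45, -42, -39, -36, -33, -30, -27, -24, -21, -18, -15, -12, -9, -6, -3, 0, 3, 6, 9, 12, 15, 18, 21, 24, 27, 30, 33, 36, 39, 42, 45, 48, 51, 54, 57, 60]
t 14.72 pos [582.4  65.1 155.3] yaw 91.5 tilt [ 0.003 -0.    -1.   ] | turn z 0.0 | shift after turn [584.4 -49.7 153.7] F [ 0.1  0.4 -1.7] w 0.688 gf 70.0
```

```bash
python3 -c "
from h import *
go((424.6,313.5,155),103.7)"
```

```text
t 14.72 pos [582.4  65.1 155.3] yaw 91.5 tilt [ 0.003 -0.    -1.   ] | turn z -0.2129 | shift after turn [ 9.450e+01  2.787e+02 -2.000e-01] F [ 0.1  0.4 -1.7] w 0.688 gf 70.0
```

move_arm --moves '[{"turn":[0,0,-0.106],"translation":[0,0,0],"hand":0.5},{"turn":[0,0,-0.107],"translation":[0,0,0],"hand":0.5},{"turn":[0,0,0],"translation":[5,15,0],"hand":0.5},{"turn":[0,0,0],"translation":[10,30,0],"hand":0.5},{"turn":[0,0,0],"translation":[12,36,0],"hand":0.5},{"turn":[0,0,0],"translation":[12,36,0],"hand":0.5},{"turn":[0,0,0],"translation":[12,36,0],"hand":0.5},{"turn":[0,0,0],"translation":[12,36,0],"hand":0.5},{"turn":[0,0,0],"translation":[12,36,0],"hand":0.5},{"turn":[0,0,0],"translation":[11,30,0],"hand":0.5}]'

```text
time_s: 15.55
eef_pos: [435.3, 294.5, 153.3]
ee_rot: [-0.001, -0.119, 0.993, 0.0]
force: [0.6, 0.4, -1.2]
grip_width: 0.685
grip_force: 70.0
```

move_arm --moves '[{"turn":[0,0,0],"translation":[8,24,0],"hand":0.5},{"turn":[0,0.0785,0],"translation":[0,0,0],"hand":0.5},{"turn":[0,0.0785,0],"translation":[0,0,0],"hand":0.5},{"turn":[0,0,0],"translation":[0,0,0],"hand":0.5},{"turn":[0,0,0],"translation":[0,0,0],"hand":0.5}]'

```text
time_s: 15.97
eef_pos: [424.1, 314.0, 152.9]
ee_rot: [-0.078, -0.118, 0.99, -0.01]
force: [0.6, -1.0, -2.0]
grip_width: 0.686
grip_force: 70.0
```

```bash
python3 -c "
from h import *
go((424.6,313.5,79))"
```

```text
t 15.97 pos [424.1 314.  152.9] yaw 103.62 tilt [-0.152 -0.037 -0.988] | turn z 0.0 | shift after turn [-11.9  -0.6  73. ] F [ 0.6 -1.  -2. ] w 0.686 gf 70.0
```

move_arm --moves '[{"turn":[0,0,0],"translation":[-6,-0.6,15],"hand":0.5},{"turn":[0,0,0],"translation":[-6,0,20],"hand":0.5},{"turn":[0,0,0],"translation":[0,0,20],"hand":0.5},{"turn":[0,0,0],"translation":[0,0,8],"hand":0.5},{"turn":[0,0,0],"translation":[0,0,2],"hand":0.5},{"turn":[0,0,0],"translation":[0,0,0],"hand":0.5}]'

```text
time_s: 16.47
eef_pos: [426.0, 313.7, 88.3]
ee_rot: [-0.078, -0.119, 0.99, -0.009]
force: [0.2, 0.3, -2.3]
grip_width: 0.688
grip_force: 70.1
```

move_arm --moves '[{"turn":[0,0,0],"translation":[0,0,1.5],"hand":0.5},{"turn":[0,0,0],"translation":[0,0,1.5],"hand":0.5},{"turn":[0,0,0],"translation":[0,0,0],"hand":0.5}]'

```text
time_s: 16.72
eef_pos: [426.0, 313.7, 85.5]
ee_rot: [-0.077, -0.119, 0.99, -0.009]
force: [0.4, -0.8, -1.3]
grip_width: 0.69
grip_force: 70.1
```

```bash
python3 -c "
from h import *
go((424.6,313.5,79))
c=cam('scene'); cv2.imwrite('pics/lane2.png',cv2.convertScaleAbs(cv2.resize(c['image'][120:240,265:425],(800,600),interpolation=2),alpha=2))"
```

```text
t 16.72 pos [426.  313.7  85.5] yaw 103.7 tilt [-0.151 -0.037 -0.988] | turn z 0.0 | shift after turn [0.4 0.1 6.7] F [ 0.4 -0.8 -1.3] w 0.69 gf 70.1
```

View pics/lane2.png

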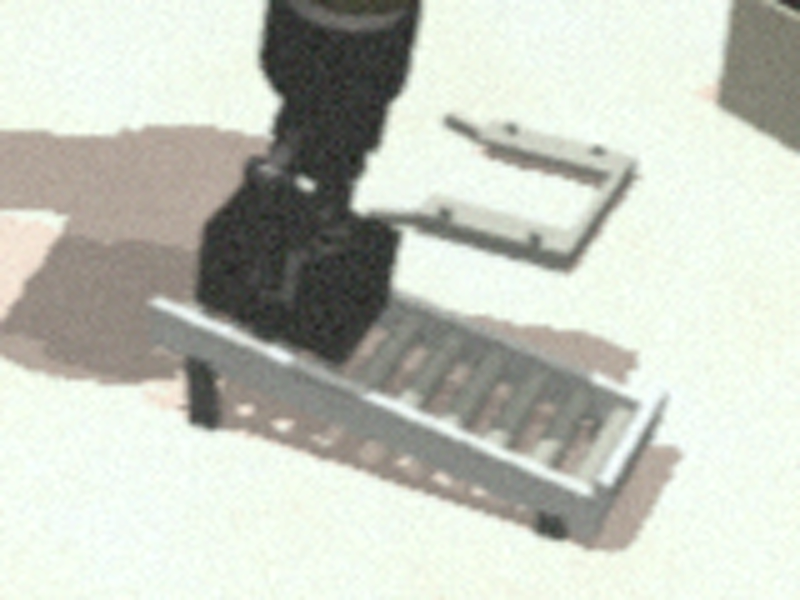

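The shroud (crop (300,290)) hangs between the rails at the high end, just above the rollers. Creep down to contact.

move_arm --moves '[{"turn":[0,0,0],"translation":[0,0,1.5],"hand":0.5},{"turn":[0,0,0],"translation":[0,0,1.5],"hand":0.5},{"turn":[0,0,0],"translation":[0,0,0],"hand":0.5}]'

```text
time_s: 17.02
eef_pos: [425.2, 313.4, 81.8]
ee_rot: [-0.078, -0.119, 0.99, -0.009]
force: [-0.0, -0.2, -1.2]
grip_width: 0.689
grip_force: 70.1
```

move_arm --moves '[{"turn":[0,0,0],"translation":[0,0,1],"hand":0.5},{"turn":[0,0,0],"translation":[0,0,1],"hand":0.5},{"turn":[0,0,0],"translation":[0,0,0],"hand":0.5}]'

```text
time_s: 17.27
eef_pos: [424.9, 313.4, 79.9]
ee_rot: [-0.078, -0.119, 0.99, -0.009]
force: [0.7, -0.3, -0.9]
grip_width: 0.684
grip_force: 70.1
```

move_arm --moves '[{"turn":[0,0,0],"translation":[0,0,1],"hand":0.5},{"turn":[0,0,0],"translation":[0,0,0.5],"hand":0.5},{"turn":[0,0,0],"translation":[0,0,0],"hand":0.5}]'

```text
time_s: 17.52
eef_pos: [424.7, 313.3, 78.5]
ee_rot: [-0.078, -0.119, 0.99, -0.009]
force: [-0.2, 0.4, -1.5]
grip_width: 0.69
grip_force: 70.1
```

move_arm --moves '[{"turn":[0,0,0],"translation":[0,0,0.7],"hand":0.5},{"turn":[0,0,0],"translation":[0,0,0.5],"hand":0.5},{"turn":[0,0,0],"translation":[0,0,0],"hand":0.5}]'

```text
time_s: 17.77
eef_pos: [425.3, 313.5, 78.2]
ee_rot: [-0.077, -0.119, 0.99, -0.009]
force: [1.1, 0.4, 4.3]
grip_width: 0.683
grip_force: 71.0
```

Contact at the predicted height. Release.

move_arm --moves '[{"turn":[0,0,0],"translation":[0,0,0],"hand":0.8},{"turn":[0,0,0],"translation":[0,0,0],"hand":1},{"turn":[0,0,0],"translation":[0,0,0],"hand":1},{"turn":[0,0,0],"translation":[0,0,0],"hand":1},{"turn":[0,0,0],"translation":[0,0,0],"hand":1},{"turn":[0,0,0],"translation":[0,0,0],"hand":1},{"turn":[0,0,0],"translation":[0,0,0],"hand":1},{"turn":[0,0,0],"translation":[0,0,0],"hand":1},{"turn":[0,0,0],"translation":[0,0,0],"hand":1},{"turn":[0,0,0],"translation":[0,0,0],"hand":1}]'

```text
time_s: 18.6
eef_pos: [424.6, 313.3, 77.4]
ee_rot: [-0.078, -0.119, 0.99, -0.009]
force: [1.2, 0.1, 0.6]
grip_width: 1.002
grip_force: 0.0
```

move_arm --moves '[{"turn":[0,0,0],"translation":[0,0,-5],"hand":1},{"turn":[0,0,0],"translation":[0,0,-10],"hand":1},{"turn":[0,0,0],"translation":[0,0,-20],"hand":1},{"turn":[0,0,0],"translation":[0,0,-30],"hand":1},{"turn":[0,0,0],"translation":[0,0,-30],"hand":1},{"turn":[0,0,0],"translation":[15,0,-30],"hand":1},{"turn":[0,0,0],"translation":[15,0,-10],"hand":1},{"turn":[0,0,0],"translation":[0,0,0],"hand":1},{"turn":[0,0,0],"translation":[0,0,0],"hand":1}]'

```text
time_s: 19.35
eef_pos: [416.4, 311.4, 216.4]
ee_rot: [-0.077, -0.119, 0.99, -0.009]
force: [-1.8, -0.5, -0.9]
grip_width: 1.001
grip_force: 0.0
```

```bash
python3 - <<'E'
from h import *
go((0,0,0)); s=cam('scene'); P=cloud(s); s0=dict(np.load('scene0.npz')); P0=cloud(s0)
d=np.array([.9715,.2368]); n=np.array([-d[1],d[0]]); xy=P[...,:2]-[489,329.2]; a=xy@d; l=xy@n
g=s['image'].max(2)
m=(abs(a)<140)&(abs(l)<45)&(P[...,2]>68)&(P[...,2]<115); q=np.c_[a[m],l[m],P[...,2][m]]; print('above lane',m.sum(),np.percentile(q,[2,50,98],axis=0).round(1).tolist(), cv2.minAreaRect(q[:,:2].astype(np.float32)))
m=(abs(P[...,0]-578)<70)&(abs(P[...,1]-65)<60)&(P[...,2]>38)&(P[...,2]<60); print('fins',np.median(P[m],0),cv2.minAreaRect(P[m][:,:2].astype(np.float32)))
for nme,(x,y,z,r) in dict(can=(570,-103,100,40),mouse=(425,-116,20,70),tape=(728,-129,30,45),tin=(756,149,50,50)).items():
    o=[]
    for Q in(P0,P):
        k=(np.hypot(Q[...,0]-x,Q[...,1]-y)<r)&(Q[...,2]>12); o.append((int(k.sum()),np.mean(Q[k],0).round(1)))
    print(nme,o)
cv2.imwrite('pics/end.png',cv2.convertScaleAbs(s['image'],alpha=1.6))
E
```

```text
t 19.35 pos [416.4 311.4 216.4] yaw 103.72 tilt [-0.15  -0.036 -0.988] | turn z 0.0 | shift after turn [ 439.2 -203.8  287.7] F [-1.8 -0.5 -0.9] w 1.001 gf 0.0
above lane 889 [[-122.9, -43.0, 68.5], [80.4, -13.4, 85.4], [133.0, 41.2, 96.3]] ((2.9288330078125, 0.23183822631835938), (263.9447021484375, 89.75218963623047), 0.17030446231365204)
fins [580.9189206   63.83702383  46.4965614 ] ((578.286865234375, 65.13944244384766), (74.97972106933594, 47.548580169677734), 0.5043616890907288)
can [(1626, array([ 590.7, -122. ,  110.9])), (1631, array([ 590.8, -122. ,  110.8]))]
mouse [(966, array([ 436.8, -122.6,   28.1])), (971, array([ 437.1, -122.5,   28.2]))]
tape [(1023, array([ 742.4, -136.5,   50.1])), (1024, array([ 742.4, -136.5,   50.2]))]
tin [(1199, array([740.6, 146.8,  63.6])), (1198, array([740.5, 146.8,  63.4]))]
```

```bash
python3 - <<'E'
from h import *
s=cam('scene'); P=cloud(s)
# base plate of the heatsink: rim beyond the fins
m=(abs(P[...,0]-578)<70)&(abs(P[...,1]-65)<32)&(P[...,2]>2)&(P[...,2]<12)
print(m.sum(),np.percentile(P[m],[2,50,98],axis=0).round(1).tolist())
im=cv2.imread('pics/end.png'); cv2.imwrite('pics/endc.png',cv2.resize(im[130:330,200:440],(720,600),interpolation=2))
E
```

```text
320 [[514.2, 34.6, 2.2], [612.4, 44.9, 6.7], [644.2, 95.0, 11.3]]
```

View pics/endc.png

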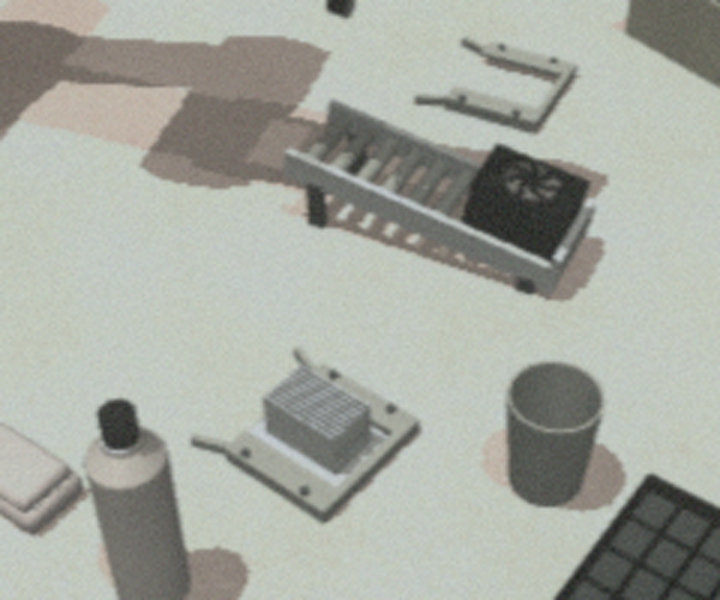

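The heatsink (crop (315,420)) lies flat under the lips, and the shroud (525,200) is upright against the lane stop. One numeric check from the top camera that the plate meets the end stop, using the profile along the bracket axis.

```bash
python3 - <<'E'
from h import *
c=cam('top'); c0=dict(np.load('top0.npz')); a=np.radians(1.5); d=np.array([np.cos(a),np.sin(a)]); n=np.array([-d[1],d[0]]); o=np.array([577,64.4])
def prof(c,z,ls,xs):
    g=cv2.cvtColor(c['image'],cv2.COLOR_BGR2GRAY).astype(np.float32); r=[]
    for x in xs:
        X=np.c_[o+x*d+np.outer(ls,n),np.full(len(ls),z)]; q=X@c['R'].T+c['t']; uv=(q[:,:2]/q[:,2:]*c['f']+[c['cx'],c['cy']]).astype(np.float32)
        r.append(int(cv2.remap(g,uv[:,:1],uv[:,1:],1).mean()))
    return r
xs=np.arange(30,62,2); print(xs.tolist())
for l in(np.arange(26,33.),np.arange(-32,-25.),np.arange(-20,21.)): print(prof(c0,6,l,xs),prof(c,6,l,xs))
xs=np.arange(-66,-30,2); print(xs.tolist(),prof(c,6,np.arange(-30,31.),xs))
xs=np.arange(-46,-26,2); print(xs.tolist(),prof(c,48,np.arange(-18,19.),xs))
xs=np.arange(28,48,2); print(xs.tolist(),prof(c,48,np.arange(-18,19.),xs))
E
```

```text
[30, 32, 34, 36, 38, 40, 42, 44, 46, 48, 50, 52, 54, 56, 58, 60]
[115, 115, 115, 115, 115, 115, 115, 114, 104, 88, 69, 86, 102, 111, 111, 113] [98, 98, 99, 99, 100, 101, 101, 107, 112, 109, 89, 94, 104, 114, 114, 116]
[104, 104, 104, 104, 104, 105, 106, 104, 96, 81, 75, 84, 101, 109, 112, 113] [116, 116, 116, 117, 116, 116, 116, 117, 113, 104, 90, 93, 104, 112, 115, 116]
[115, 115, 115, 115, 115, 115, 115, 114, 110, 90, 79, 88, 103, 109, 110, 112] [82, 79, 78, 80, 85, 89, 94, 103, 112, 97, 85, 91, 106, 112, 113, 115]
[-66, -64, -62, -60, -58, -56, -54, -52, -50, -48, -46, -44, -42, -40, -38, -36, -34, -32] [118, 118, 118, 118, 118, 118, 118, 118, 113, 104, 107, 114, 118, 119, 119, 113, 101, 91]
[-46, -44, -42, -40, -38, -36, -34, -32, -30, -28] [118, 119, 109, 95, 83, 79, 78, 78, 82, 85]
[28, 30, 32, 34, 36, 38, 40, 42, 44, 46] [81, 86, 91, 97, 107, 107, 87, 87, 99, 111]
```

```bash
python3 -c "
from h import *
print(finish_job())"
```

```text
the job is handed in; nothing more can be done
None
```

The job is handed in at about 19.5 s: the heatsink lies flat and, within about 1 mm by camera, home under the bracket lips. The shroud is upright against the lane's end stop, and the four bystanders did not move. I viewed 11 pictures, one over the limit of 10. On the first grasp the fingertips closed on the shroud's top with about 15 N, because they sit about 25 mm higher than the reported TCP implies.

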